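# Fill the nest-box kit tray and leave the rejects

### The arm

A 6-joint arm with a two-finger parallel gripper is mounted at the origin on a cart in front of the work surface, level with it; the furniture and walls round the work are solid. World frame = base frame: x ahead of the robot, y to its left, z up, the work surface at z = 0. Lengths are in m, angles in rad, forces in N, time in s.
With the tool pointing down it reaches from about 0.375 to 0.9 m from the base axis. Payload 3.1 kg.
Tool frame: the origin (TCP) lies midway between the tips of the shut fingers; the grasp point (between the pads) lies 19 mm behind it (grip_depth is the distance from the TCP to the grasp point, in m); y points along the fingers, z is the direction in which the jaws open and shut, and the axes are right-handed (so a half turn about y gives the same grasp; the last joint's range is limited). The gripper opens to 85 mm and grips with 20 to 120 N. Pads are 22 mm wide; open, the fingers measure 114 mm over their backs; the gripper's body (76 mm by 85 mm) begins 54 mm behind the grasp point. The pads swing forward as they close: fully open they stand 13 mm farther back than shut.
Start: joints at [-1.29, 0.527, 1.433, -0, 1.181, -0.178], TCP at [0.277, -0.56, 0.231] pointing down, gripper open.
Joint ranges: [-3.08, 3.08], [-0.75, 2.2], [0.22, 2.44], [-1.43, 4.57], [0, 2.65], [-2.85, 2.85]. Speed limits (rad/s): [2.79, 2.79, 3.14, 3.14, 3.14, 3.14].

### API

Orientations are given as a unit quaternion [x, y, z, w].
In Python, from station import sense, snapshot, camera_model, sign_off, grip_depth gives the robot as it stands.
- The arm moves only by the tool play_rows, never from a script. Its argument "deltas" is a list of rows, each a list of 6 numbers: the shift along the tool's x, y, z in m, then the turn, a rotation vector about the tool's x, y, z in rad. A call has 1 to 12 rows; each row is the pose to reach, as a shift and turn from the pose commanded when the call began, along the tool's axes at that moment; what a row does not reach only later rows make up. A row lasts 1/10 s, in which the tool goes at most 50 mm and 8.59 degrees, less where a joint would pass 70% of its speed; a pose out of reach is approached as far as the arm can. A call with a gripper value outside its range is refused whole. "gripper" is the finger opening in m, from 0 to 0.0854, set as the call begins (left out, the last holds). The fingers move at their own pace and stop on an object; "force" is the grip in N (left out, the last holds). Time passes only in rows, so rows that repeat a pose let the fingers close. It gives the time, the measured TCP pose, the force and the opening at its end, in the units of the state.
- sense(): the state, without advancing time (a new reading comes with each control period).
- snapshot(name): name is "side" or "top" or "wrist"; returns the picture (480x640x3 uint8, red, green, blue); there is no depth.
- camera_model(name): a dict with "fx", "fy", "cx", "cy" (pixels), "distortion" ([k1, k2, p1, p2, k3] as OpenCV has them; the pictures are not rectified), "camera_from_world" (4x4, takes a point from world to camera coordinates). Camera axes: x right, y up, looking along -z (the intrinsics and any distortion apply to the point x, -y, -z); pixel columns grow to the right and rows downward; lengths in m; the calibration is good to about 2 mm. A picture is of the moment at which its call begins: read the wrist's pose just before it. camera_model takes no time and is no camera call; for the wrist camera it gives the pose at the moment of the call.
- sign_off(): hands the job in, once; it reports no verdict.
The state is a dict: "t": time; "q": joint angles; "qd": joint speeds; "tau": joint torques, N m; "tcp_pos": TCP position; "tool_rot": TCP orientation; "force": force on the tool from outside, world axes, zero at the start; "ft_torque": the same for the moment, N m; "finger_gap": opening from 0.0 (shut) to 1.0 (fully open).
Only numpy, scipy, OpenCV 4.12 (cv2) and the standard library are available. Lean on these libraries where they do the work, as an engineer would, in place of code of your own. Each camera call takes 0.05 s, during which the arm holds its last target.

### The job

Fill the green kit tray with the parts for two nest boxes: lay the two clean, light perch blocks flat in the rectangular pockets, one in each, and the pale plug and the brown plug flat in the two round pockets, one in each. Leave the dark stained block and the weathered grey plug lying where they are; they are rejects.

Things in the scene. Friction and masses are not known exactly. Their poses are not given: they have to be found in the camera images.
- block_large_centre (a point): sawn wooden perch block, light clean wood, the larger of the two clean blocks, 95 long x 50 wide x 28 mm high, lying flat on the bench, grain lengthways; the point is its centre, half-way up; local y runs along its length, x across its width, z up
- block_small_centre (a point): sawn wooden perch block, light clean wood, the smaller of the two clean blocks, 85 long x 45 wide x 26 mm high, lying flat on the bench, grain lengthways; the point is its centre, half-way up; local y runs along its length, x across its width, z up
- block_stained_centre (a point): sawn wooden perch block, a reject: dark brown with a blackish stain on top, 80 long x 40 wide x 22 mm high, lying flat on the bench, grain lengthways; the point is its centre, half-way up; local y runs along its length, x across its width, z up. It stays where it is
- plug_pale_centre (a point): wooden plug (a disc cut out by a hole saw), pale, fresh wood, 46 mm diameter, 20 mm high, lying flat on the bench; the point is its centre, half-way up, z up
- plug_brown_centre (a point): wooden plug (a disc cut out by a hole saw), warm dark brown wood, 46 mm diameter, 20 mm high, lying flat on the bench; the point is its centre, half-way up, z up
- plug_grey_centre (a point): wooden plug (a disc cut out by a hole saw), a reject: weathered ash-grey wood, 46 mm diameter, 20 mm high, lying flat on the bench; the point is its centre, half-way up, z up. It stays where it is
- kit_tray: green kit tray, 148 (x) x 284 mm (y), fixed to the bench; origin centre of its underside. Its rim is 20 mm high, 5 mm thick. In it lie three fixed grey plastic inserts, each 136 x 90 mm, their tops 17 mm above the bench, 91 mm apart along y, in an order that varies: two with a rectangular pocket, one with two round pockets. Parts stand proud of the pockets
- block_insert_a_floor (a point): grey plastic insert with one rectangular pocket, 112 mm (local x) x 66 mm (local y), 7 mm deep, for one perch block lying flat with its length along x. The point is the centre of the pocket's floor, 10 mm above the bench; z up
- block_insert_b_floor (a point): the other, identical grey plastic insert with one rectangular pocket, 112 mm (local x) x 66 mm (local y), 7 mm deep, for one perch block lying flat with its length along x. The point is the centre of the pocket's floor, 10 mm above the bench; z up
- plug_insert_floor (a point): grey plastic insert with two round pockets, 61 mm in diameter, 7 mm deep, centred at local x = -33 and +33 mm, y = 0; each takes one plug lying flat, which stands 13 mm proud. The point lies midway between the two pockets at the level of their floors, 10 mm above the bench; z up

How it is judged:
At the end, for the whole second after the job is handed in: Each clean block in its own rectangular pocket, the pale and brown plugs each in a round pocket: flat on its floor (height 3 mm, tilt 0.12 rad), centred within 15 mm (blocks) or 12 mm (plugs) along and across, at rest; stained block and grey plug within 20 mm of where they lay ((((x of block_large_centre in the frame of block_insert_a_floor between -0.015 and 0.015 m and y of block_large_centre in the frame of block_insert_a_floor between -0.015 and 0.015 m and z of block_large_centre in the frame of block_insert_a_floor between 0.011 and 0.017 m) and (x of block_small_centre in the frame of block_insert_b_floor between -0.015 and 0.015 m and y of block_small_centre in the frame of block_insert_b_floor between -0.015 and 0.015 m and z of block_small_centre in the frame of block_insert_b_floor between 0.01 and 0.016 m)) or ((x of block_large_centre in the frame of block_insert_b_floor between -0.015 and 0.015 m and y of block_large_centre in the frame of block_insert_b_floor between -0.015 and 0.015 m and z of block_large_centre in the frame of block_insert_b_floor between 0.011 and 0.017 m) and (x of block_small_centre in the frame of block_insert_a_floor between -0.015 and 0.015 m and y of block_small_centre in the frame of block_insert_a_floor between -0.015 and 0.015 m and z of block_small_centre in the frame of block_insert_a_floor between 0.01 and 0.016 m))) and (((x of plug_pale_centre in the frame of plug_insert_floor between -0.045 and -0.021 m and y of plug_pale_centre in the frame of plug_insert_floor between -0.012 and 0.012 m and z of plug_pale_centre in the frame of plug_insert_floor between 0.007 and 0.013 m) and (x of plug_brown_centre in the frame of plug_insert_floor between 0.021 and 0.045 m and y of plug_brown_centre in the frame of plug_insert_floor between -0.012 and 0.012 m and z of plug_brown_centre in the frame of plug_insert_floor between 0.007 and 0.013 m)) or ((x of plug_pale_centre in the frame of plug_insert_floor between 0.021 and 0.045 m and y of plug_pale_centre in the frame of plug_insert_floor between -0.012 and 0.012 m and z of plug_pale_centre in the frame of plug_insert_floor between 0.007 and 0.013 m) and (x of plug_brown_centre in the frame of plug_insert_floor between -0.045 and -0.021 m and y of plug_brown_centre in the frame of plug_insert_floor between -0.012 and 0.012 m and z of plug_brown_centre in the frame of plug_insert_floor between 0.007 and 0.013 m))) and angle between each of block_large_centre, block_small_centre, plug_pale_centre, plug_brown_centre's own z axis and vertical below 0.12 rad and linear speed of each of block_large, block_small, block_stained, plug_pale, plug_brown, plug_grey below 0.02 m/s and distance of each of block_stained_centre, plug_grey_centre from where it was at the start of the episode below 0.02 m); the robot touches nothing.
It fails at once if the stained dark block is moved more than 20 mm from where it lay (distance of block_stained_centre from where it was at the start of the episode above 0.02 m).
It fails at once if the grey weathered plug is moved more than 20 mm from where it lay (distance of plug_grey_centre from where it was at the start of the episode above 0.02 m).
It also fails if it takes over 93 s, if anything falls off the work surface, if the arm or the gripper's body presses on something with over 40 N, if the wrist force passes 120 N, or if a joint passes its speed limit or range.

## Working session

There is one attempt and no reset: what is moved stays moved. The work goes in short steps, Python scripts to look and compute and a tool call to move; the robot and the scene stay as the last step left them, time stands still between calls to the robot, and variables do not carry over. Pictures are saved under pics/ and viewed, and the job is handed in when it is done.

Besides the shell and the picture viewer there is one more tool, called after "Request:" by a JSON object that holds its "op" and its "data", one argument or row to a line. play_rows: Moves the arm, as the interface text tells. Its arguments: {"type":"object","properties":{"deltas":{"type":"array"},"gripper":{"type":"number"},"force":{"type":"number"}},"required":["deltas"]}

```bash
mkdir -p pics; ls
python3 - <<'E'
from station import *
import cv2
s=sense();print(s)
for n in("top","side"):
    cv2.imwrite(f"pics/{n}0.png",snapshot(n)[:,:,::-1]);m=camera_model(n);print(n,m)
print(grip_depth)
E
```

```text
pics
{'t': 0.0, 'q': array([-1.28947338e+00,  5.28460576e-01,  1.43388649e+00, -3.20498311e-05,
        1.18134446e+00, -1.78511674e-01]), 'qd': array([ 0.00065008,  0.00071032,  0.00181856, -0.00054484, -0.00199271,
        0.00076991]), 'tau': array([-4.43216459e-05, -4.42350948e+01, -1.78026778e+01, -2.44444946e-04,
        8.41032481e-03,  1.74657877e-06]), 'tcp_pos': array([ 0.27719138, -0.55939661,  0.23034205]), 'tool_rot': array([-0.16120023,  0.68923862, -0.68775753,  0.16110304]), 'force': array([-0.30102482,  0.28818557, -0.14701586]), 'ft_torque': array([ 0.01949978, -0.01094529, -0.03554199]), 'finger_gap': 0.9995752238801756}
top {'fx': 587.811035634546, 'fy': 587.811035634546, 'cx': 315.7224935499613, 'cy': 247.23675960146034, 'distortion': array([-0.04258896,  0.        ,  0.        ,  0.        ,  0.        ]), 'camera_from_world': array([[ 0.01361156, -0.99982922,  0.01250008,  0.18323028],
       [ 0.99553722,  0.01471852,  0.09321484, -0.5052227 ],
       [-0.0933829 ,  0.01117549,  0.99556755, -1.28786478],
       [ 0.        ,  0.        ,  0.        ,  1.        ]])}
side {'fx': 525.6740765735423, 'fy': 525.6740765735423, 'cx': 306.38520126119744, 'cy': 236.26507319489536, 'distortion': array([-0.09847895,  0.        ,  0.        ,  0.        ,  0.        ]), 'camera_from_world': array([[ 0.98834017,  0.15221304,  0.00385944, -0.51655963],
       [-0.12367136,  0.78771304,  0.60350108, -0.14683785],
       [ 0.0888206 , -0.59694167,  0.79735284, -1.01770375],
       [ 0.        ,  0.        ,  0.        ,  1.        ]])}
0.0187
```

View pics/top0.png

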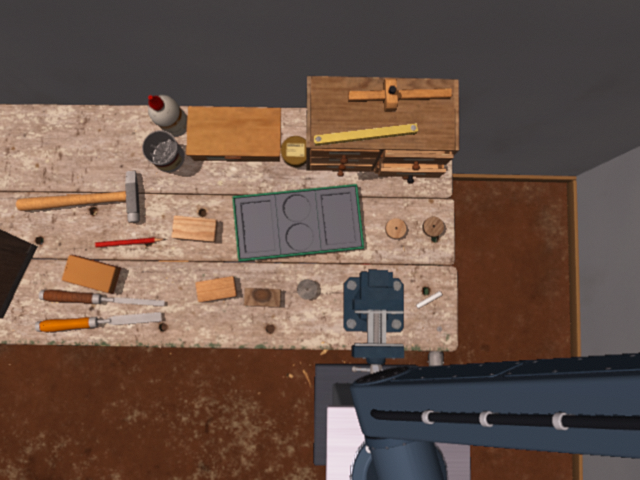

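View pics/side0.png

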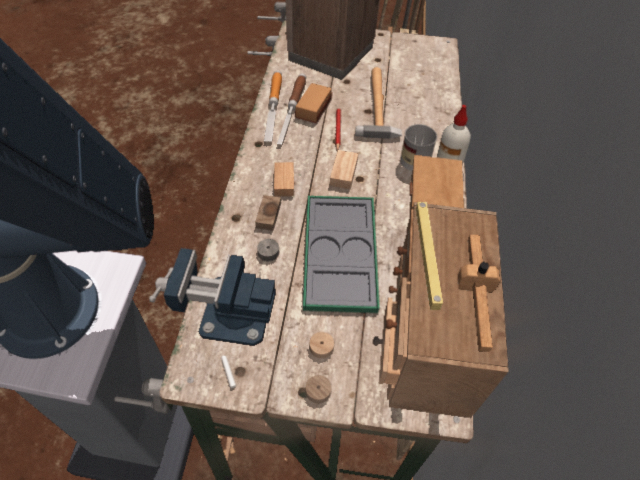

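Top view: large block near (194,229), small block (216,289), stained block (263,298), grey plug (308,289), pale plug (396,228), brown plug (433,227), and the tray at (299,222) with the round-pocket insert in the middle. I'll enlarge both views to measure.

```bash
cat > h.py <<'E'
import numpy as np,cv2
from station import *
def ray(n,uv,m=None):
    m=m or camera_model(n);K=np.array([[m['fx'],0,m['cx']],[0,m['fy'],m['cy']],[0,0,1]])
    p=cv2.undistortPoints(np.array(uv,float).reshape(-1,1,2),K,m['distortion']).reshape(-1,2)
    d=np.c_[p[:,0],-p[:,1],-np.ones(len(p))]
    T=m['camera_from_world'];R=T[:3,:3];return -R.T@T[:3,3], d@R
def plane(n,uv,z,m=None):
    o,d=ray(n,uv,m);return o+d*((z-o[2])/d[:,2])[:,None]
def proj(n,P,m=None):
    m=m or camera_model(n);K=np.array([[m['fx'],0,m['cx']],[0,m['fy'],m['cy']],[0,0,1]])
    T=m['camera_from_world'];P=np.atleast_2d(P);c=P@T[:3,:3].T+T[:3,3];c=c*[1,-1,-1]
    return cv2.projectPoints(c,np.zeros(3),np.zeros(3),K,m['distortion'])[0].reshape(-1,2)
E
python3 - <<'E'
import cv2
a=cv2.imread("pics/top0.png")
cv2.imwrite("pics/topA.png",cv2.resize(a[170:330,150:350],None,fx=4,fy=4,interpolation=2)[:600,:800])
cv2.imwrite("pics/topB.png",cv2.resize(a[170:270,330:470],None,fx=5,fy=5,interpolation=2))
a=cv2.imread("pics/side0.png")
cv2.imwrite("pics/sideA.png",cv2.resize(a[140:330,240:400],None,fx=3,fy=3,interpolation=2))
cv2.imwrite("pics/sideB.png",cv2.resize(a[310:420,270:410],None,fx=5,fy=5,interpolation=2))
E
```

```text
(no output)
```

View pics/topA.png

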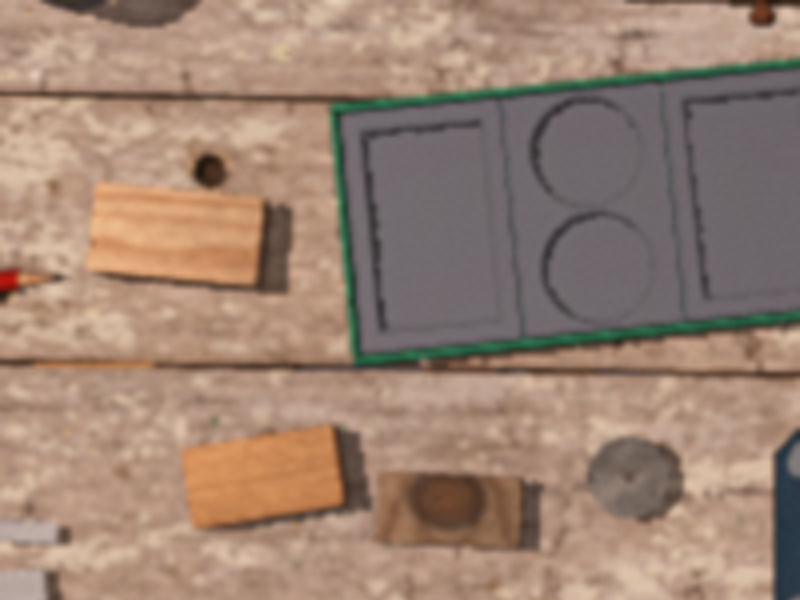

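View pics/topB.png

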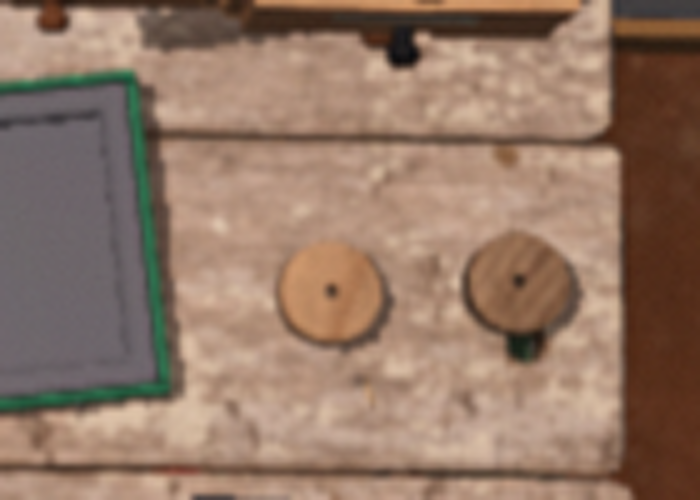

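View pics/sideA.png

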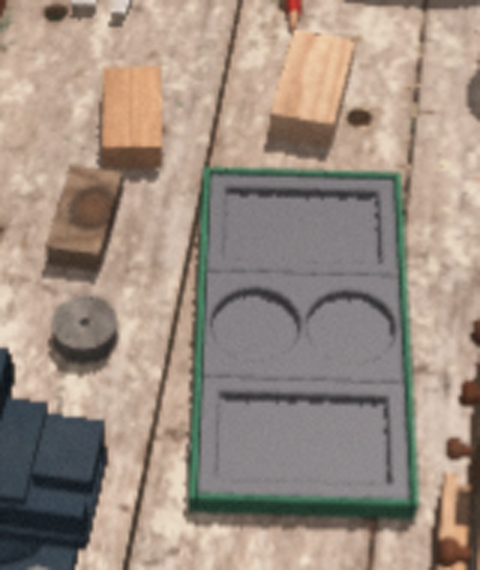

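View pics/sideB.png

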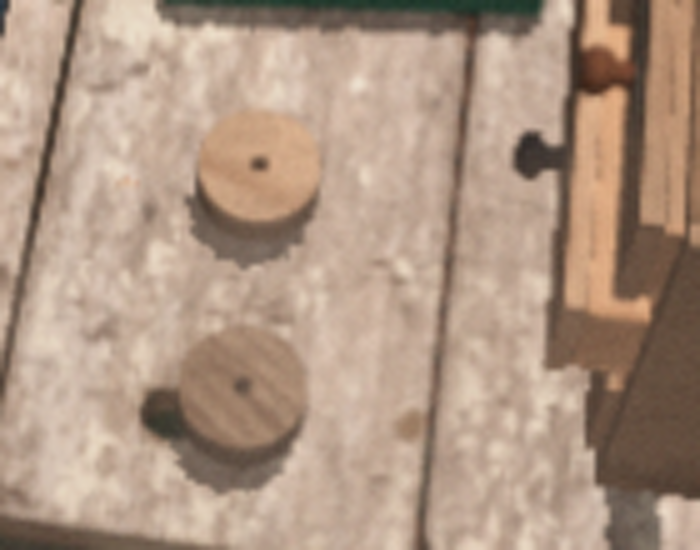

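Top faces are clear. TopA zoom corners: large (97,183),(265,199),(256,286),(88,270); small (182,448),(333,426),(345,505),(198,528). TopB hole marks: pale (331,290), brown (519,281).

Run:
```python
from h import *
np.set_printoptions(precision=4,suppress=True)
A=lambda p:(np.array(p,float)+.5)/4-.5+[150,170]
B=lambda p:(np.array(p,float)+.5)/5-.5+[330,170]
SA=lambda p:(np.array(p,float)+.5)/3-.5+[240,140]
SB=lambda p:(np.array(p,float)+.5)/5-.5+[270,310]
def rep(n,c,uv,z):
    P=plane(c,uv,z);e=[np.linalg.norm(P[i]-P[(i+1)%4])for i in range(4)]
    d=(P[1]-P[0])+(P[2]-P[3]);d2=P[1]+P[2]-P[0]-P[3]
    print(n,c,P.mean(0)[:2],"edges",np.array(e),"ang long",np.degrees(np.arctan2(d[1],d[0])))
rep("large","top",A([(97,183),(265,199),(256,286),(88,270)]),.028)
rep("small","top",A([(182,448),(333,426),(345,505),(198,528)]),.026)
rep("stain","top",A([(378,471),(522,478),(520,549),(374,543)]),.022)
rep("tray","top",np.vstack([A([(331,105)]),B([(135,73),(172,397)]),A([(357,364)])]),.02)
rep("large","side",SA([(353,37),(323,136),(271,120),(301,30)]),.028)
rep("small","side",SA([(160,68),(161,154),(101,154),(104,68)]),.026)
rep("tray","side",SA([(402,173),(416,508),(191,502),(207,170)]),.02)
for n,t,s in(("pale",B((331,290)),SB((260,163))),("brown",B((519,281)),SB((242,385))),("grey",A((630,478)),SA((85,322)))):
    print(n,plane("top",t,.02)[0],plane("side",s,.02)[0])
# pocket circles on insert top z .017
print(plane("top",A([(588,153),(601,268)]),.017))
m=camera_model("wrist");print(m)
# obstacles
print("knobs/drawer",plane("top",B([(405,45),(53,15)]),.1), "vice edge",plane("top",A([(775,430)]),.1),plane("top",[(405,280)],.1))
```

```text
large top [0.5405 0.4624] edges [0.0943 0.0489 0.094  0.049 ] ang long -94.62749229434708
small top [0.4069 0.4098] edges [0.0842 0.0441 0.0818 0.0451] ang long -80.55995953197815
stain top [0.3899 0.3082] edges [0.0798 0.0391 0.0807 0.0397] ang long -91.7356291832323
tray top [0.5585 0.2307] edges [0.2813 0.1478 0.2803 0.1469] ang long -83.74264507204198
large side [0.5402 0.4568] edges [0.1108 0.042  0.102  0.0418] ang long -96.43614706149192
small side [0.4072 0.4047] edges [0.0903 0.0448 0.0903 0.0438] ang long -80.1812377968813
tray side [0.5602 0.2279] edges [0.284  0.1435 0.2818 0.1454] ang long -83.65242329127534
pale [0.5498 0.0111 0.02  ] [0.5491 0.0108 0.02  ]
brown [ 0.5552 -0.0738  0.02  ] [ 0.5545 -0.0743  0.02  ]
grey [0.4092 0.2082 0.02  ] [0.4102 0.2072 0.02  ]
[[0.5915 0.2345 0.017 ]
 [0.5264 0.2262 0.017 ]]
{'fx': 332.50298388627186, 'fy': 332.50298388627186, 'cx': 322.0508290152217, 'cy': 242.10771626103883, 'distortion': array([0.0038, 0.    , 0.    , 0.    , 0.    ]), 'camera_from_world': array([[ 0.4433, -0.8964, -0.0021, -0.6253],
       [ 0.8584,  0.4252, -0.287 ,  0.0376],
       [ 0.2582,  0.1254,  0.9579, -0.3799],
       [ 0.    ,  0.    ,  0.    ,  1.    ]])}
knobs/drawer [[ 0.645  -0.0086  0.1   ]
 [ 0.6553  0.1414  0.1   ]] vice edge [[0.4335 0.1327 0.1   ]] [[0.4292 0.0036 0.1   ]]
```

```bash
cat >> h.py <<'E'
from scipy.spatial.transform import Rotation as Rn
def goal(pos,jaw_deg,s=None):
    s=s or sense();R=Rn.from_quat(s['tool_rot'])
    best=None
    for k in(0,180):
        a=np.radians(jaw_deg+k);z=np.array([np.cos(a),np.sin(a),0]);y=np.array([0,0,-1.]);x=np.cross(y,z)
        rv=(R.inv()*Rn.from_matrix(np.c_[x,y,z])).as_rotvec()
        print("jaw",jaw_deg+k,"shift",np.round(R.inv().apply(np.array(pos)-s['tcp_pos']),4),"turn",np.round(rv,4))
def st():
    s=sense();M=Rn.from_quat(s['tool_rot']).as_matrix()
    print("t",round(s['t'],2),"tcp",np.round(s['tcp_pos'],4),"q",np.round(s['q'],3),"F",np.round(s['force'],1),"gap",round(s['finger_gap'],3),"jawdeg",round(np.degrees(np.arctan2(M[1,2],M[0,2])),2),"down",np.round(M[:,1],4))
E
python3 - <<'E'
from h import *
st();goal((.555,-.074,.2),96.3)
m=camera_model("wrist");T=m['camera_from_world'];s=sense()
print("cam in tool",Rn.from_quat(s['tool_rot']).inv().apply(-T[:3,:3].T@T[:3,3]-s['tcp_pos']))
a=cv2.imread("pics/top0.png");cv2.imwrite("pics/topC.png",cv2.resize(a[70:190,300:470],None,fx=4,fy=4,interpolation=2))
a=cv2.imread("pics/side0.png");cv2.imwrite("pics/sideC.png",cv2.resize(a[230:420,360:510],None,fx=3,fy=3,interpolation=2))
E
```

```text
t 0.1 tcp [ 0.2772 -0.5595  0.2304] q [-1.29   0.528  1.434  0.     1.181 -0.179] F [ 0.3  0.4 -0.6] gap 1.001 jawdeg -63.66 down [-5.0e-04  1.9e-03 -1.0e+00]
jaw 96.3 shift [-0.4644  0.0312 -0.3117] turn [-0.     -2.7918 -0.0028]
jaw 276.3 shift [-0.4644  0.0312 -0.3117] turn [ 0.002   0.3498 -0.    ]
cam in tool [-0.07261429 -0.14298501  0.00152206]
```

View pics/topC.png

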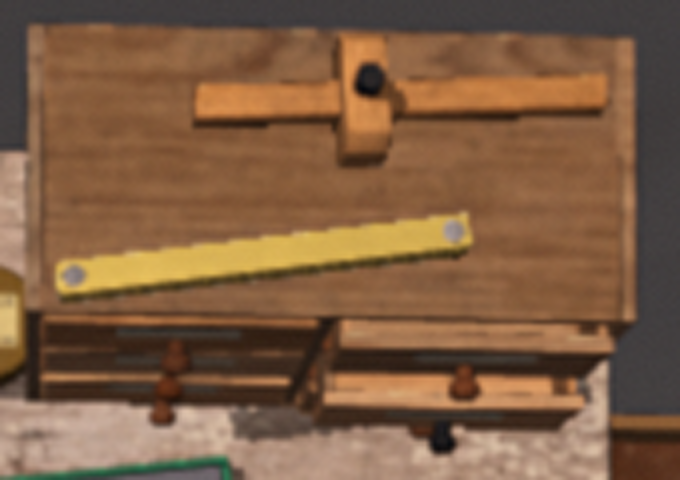

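View pics/sideC.png

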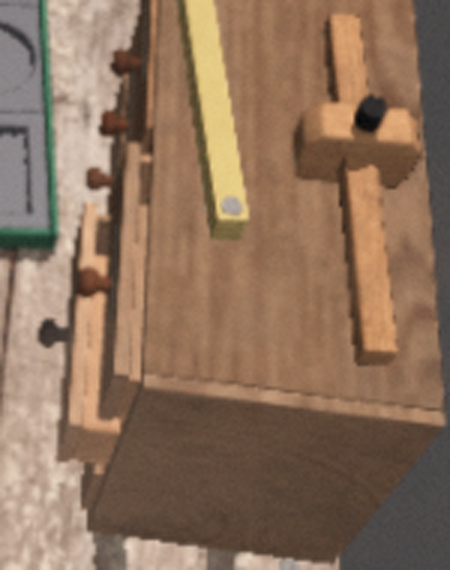

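Run:
```python
from h import *
def tri(t,s):
    t=(np.array(t)+.5)/4-.5+[300,70];s=(np.array(s)+.5)/3-.5+[360,230]
    o1,d1=ray("top",t);o2,d2=ray("side",s);d1=d1[0];d2=d2[0]
    k=np.linalg.lstsq(np.c_[d1,-d2],o2-o1,rcond=None)[0];a=o1+k[0]*d1;b=o2+k[1]*d2
    print(np.round((a+b)/2,3),np.linalg.norm(a-b).round(4))
for t,s in(((177,352),(127,62)),((168,385),(114,122)),((161,411),(98,178)),((463,380),(93,280)),((442,440),(52,333)),((345,395),(90,210)),((580,405),(70,455))):tri(t,s)
```

```text
[0.671 0.137 0.162] 0.0033
[0.671 0.138 0.096] 0.0001
[0.671 0.138 0.031] 0.0014
[ 0.659 -0.008  0.162] 0.0027
[ 0.644 -0.008  0.095] 0.0001
[0.657 0.049 0.138] 0.0014
[ 0.66  -0.081  0.103] 0.0042
```

Request:
{"op": "play_rows", "data": {
  "deltas": [
    [-0.464,0.03,-0.312,0,-1.4,0],
    [-0.464,0.03,-0.312,0,-1.4,0],
    [-0.464,0.03,-0.312,0,-1.4,0],
    [-0.464,0.03,-0.312,0,-1.4,0],
    [-0.464,0.03,-0.312,0,-1.4,0],
    [-0.464,0.03,-0.312,0,-1.4,0],
    [-0.464,0.03,-0.312,0,-1.4,0],
    [-0.464,0.03,-0.312,0,-1.4,0],
    [-0.464,0.03,-0.312,0,-1.4,0],
    [-0.464,0.03,-0.312,0,-1.4,0],
    [-0.464,0.03,-0.312,0,-1.4,0],
    [-0.464,0.03,-0.312,0,-1.4,0]
  ],
  "gripper": 0.07
}}

```text
t: 1.3
tcp_pos: [0.5561, -0.0699, 0.2007]
tool_rot: [-0.567, 0.422, -0.421, 0.568]
force: [-0.2, -0.1, -0.6]
finger_gap: 0.819
```

Run:
```python
from h import *
st();goal((.555,-.074,.15),96.3)
```

```text
t 1.3 tcp [ 0.5561 -0.0699  0.2007] q [-0.325  0.48   1.628  0.002  1.034 -0.621] F [-0.2 -0.1 -0.6] gap 0.819 jawdeg 16.87 down [ 1.0e-04  1.6e-03 -1.0e+00]
jaw 96.3 shift [ 0.0037  0.0507 -0.0023] turn [-1.5000e-03 -1.3863e+00 -9.0000e-04]
jaw 276.3 shift [ 0.0037  0.0507 -0.0023] turn [ 1.0000e-03  1.7552e+00 -1.6000e-03]
```

Request:
{"op": "play_rows", "data": {
  "deltas": [
    [0.004,0.05,-0.002,0,-1.386,0],
    [0.004,0.05,-0.002,0,-1.386,0],
    [0.004,0.05,-0.002,0,-1.386,0],
    [0.004,0.05,-0.002,0,-1.386,0],
    [0.004,0.05,-0.002,0,-1.386,0],
    [0.004,0.05,-0.002,0,-1.386,0],
    [0.004,0.05,-0.002,0,-1.386,0],
    [0.004,0.05,-0.002,0,-1.386,0],
    [0.004,0.05,-0.002,0,-1.386,0],
    [0.004,0.05,-0.002,0,-1.386,0],
    [0.004,0.05,-0.002,0,-1.386,0],
    [0.004,0.05,-0.002,0,-1.386,0]
  ]
}}

```text
t: 2.5
tcp_pos: [0.5536, -0.0795, 0.1511]
tool_rot: [-0.706, -0.036, 0.036, 0.706]
force: [-0.4, 0.3, -0.6]
finger_gap: 0.821
```

Run:
```python
from h import *
st();goal((.555,-.074,.006),96.3)
cv2.imwrite("pics/w1.png",snapshot("wrist")[:,:,::-1])
```

```text
t 2.5 tcp [ 0.5536 -0.0795  0.1511] q [-0.342  0.548  1.675 -0.     0.919 -2.016] F [-0.4  0.3 -0.6] gap 0.821 jawdeg 95.88 down [-6.e-04  0.e+00 -1.e+00]
jaw 96.3 shift [0.002  0.1451 0.0053] turn [-0.0001 -0.0073 -0.0006]
jaw 276.3 shift [0.002  0.1451 0.0053] turn [ 9.0000e-04  3.1343e+00 -1.0000e-04]
```

View pics/w1.png

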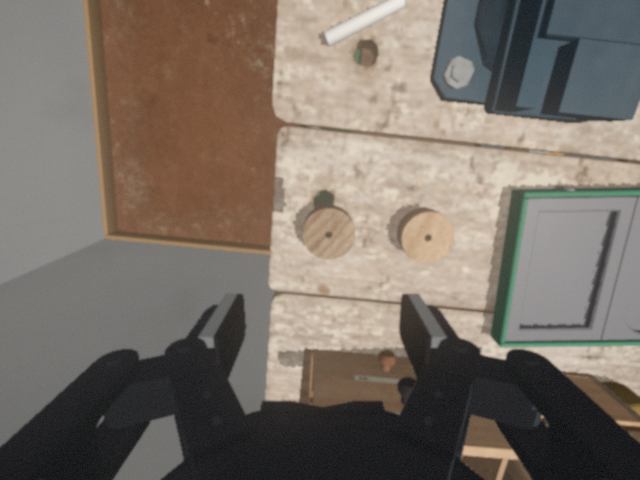

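Wrist view: brown plug's hole at (328,235), pale's at (428,238), fingers open astride. Cross-check with the wrist camera.

Run:
```python
from h import *
print(plane("wrist",[(328,235),(428,238)],.02)); st();goal((.555,-.074,.006),96.3)
```

```text
[[ 0.55601095 -0.0755971   0.02      ]
 [ 0.54990236  0.01000257  0.02      ]]
t 2.55 tcp [ 0.5537 -0.0793  0.1512] q [-0.342  0.548  1.675 -0.     0.919 -2.016] F [0.9 0.1 0.5] gap 0.822 jawdeg 95.9 down [-5.e-04  1.e-04 -1.e+00]
jaw 96.3 shift [0.0019 0.1452 0.0051] turn [-0.0001 -0.007  -0.0005]
jaw 276.3 shift [0.0019 0.1452 0.0051] turn [ 7.0000e-04  3.1346e+00 -2.0000e-04]
```

Request:
{"op": "play_rows", "data": {
  "deltas": [
    [0.0015,0.03,0.0045,0,-0.007,0],
    [0.0015,0.06,0.0045,0,-0.007,0],
    [0.0015,0.09,0.0045,0,-0.007,0],
    [0.0015,0.12,0.0045,0,-0.007,0],
    [0.0015,0.135,0.0045,0,-0.007,0],
    [0.0015,0.145,0.0045,0,-0.007,0],
    [0.0015,0.145,0.0045,0,-0.007,0],
    [0.0015,0.145,0.0045,0,-0.007,0]
  ]
}}

```text
t: 3.35
tcp_pos: [0.5557, -0.0746, 0.0071]
tool_rot: [0.706, 0.04, -0.039, -0.706]
force: [-0.1, -0.0, 0.3]
finger_gap: 0.818
```

Request:
{"op": "play_rows", "data": {
  "deltas": [
    [0,0,0,0,0,0],
    [0,0,0,0,0,0],
    [0,0,0,0,0,0],
    [0,0,0,0,0,0],
    [0,0,0,0,0,0]
  ],
  "gripper": 0.03,
  "force": 40
}}

```text
t: 3.85
tcp_pos: [0.5559, -0.0746, 0.0079]
tool_rot: [0.706, 0.04, -0.038, -0.706]
force: [-0.7, 0.1, 7.3]
finger_gap: 0.513
```

Run:
```python
from h import *
st();cv2.imwrite("pics/s1.png",cv2.resize(snapshot("side")[250:430,200:420,::-1],None,fx=3,fy=3))
```

```text
t 3.85 tcp [ 0.5559 -0.0746  0.0079] q [-0.333  0.785  1.74  -0.     0.614 -2.015] F [-0.7  0.1  7.3] gap 0.513 jawdeg 96.38 down [ 2.5e-03 -9.0e-04 -1.0e+00]
```

View pics/s1.png

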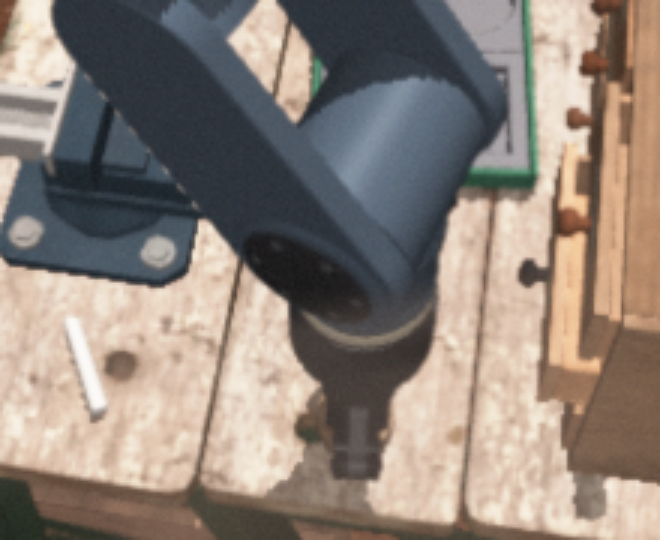

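Request:
{"op": "play_rows", "data": {
  "deltas": [
    [0,-0.03,0,0,0,0],
    [0,-0.07,0,0,0,0],
    [0,-0.11,0,0,0,0],
    [0,-0.12,0,0,0,0],
    [0,-0.12,0,0,0,0]
  ]
}}

```text
t: 4.4
tcp_pos: [0.5563, -0.0747, 0.1287]
tool_rot: [0.707, 0.041, -0.038, -0.705]
force: [0.7, -0.7, -0.4]
finger_gap: 0.513
```

Run:
```python
from h import *
st();goal((.592,.2335,.125),96.3)
cv2.imwrite("pics/s2.png",cv2.resize(snapshot("side")[200:430,200:420,::-1],None,fx=2.5,fy=2.5))
```

```text
t 4.4 tcp [ 0.5563 -0.0747  0.1287] q [-0.333  0.582  1.691  0.     0.864 -2.015] F [ 0.7 -0.7 -0.4] gap 0.513 jawdeg 96.38 down [ 0.005  -0.0017 -1.    ]
jaw 96.3 shift [0.0697 0.0033 0.3023] turn [0.0023 0.0014 0.0048]
jaw 276.3 shift [0.0697 0.0033 0.3023] turn [ 0.0075 -3.1402 -0.0036]
```

View pics/s2.png

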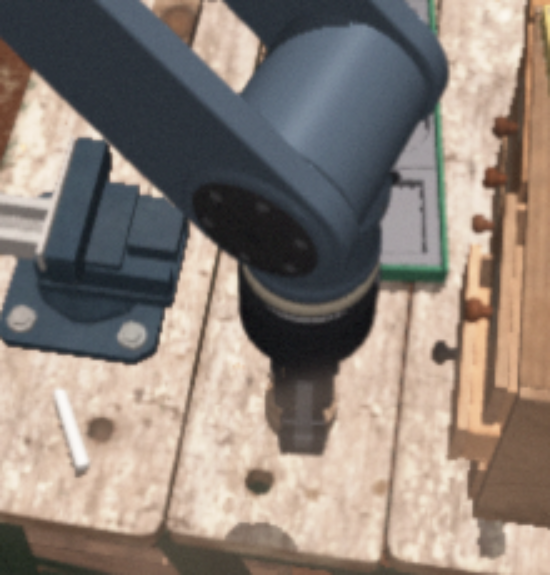

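Request:
{"op": "play_rows", "data": {
  "deltas": [
    [0,0,0.05,0.002,0,0.005],
    [0,0,0.1,0.002,0,0.005],
    [0,0,0.15,0.002,0,0.005],
    [0.01,0,0.2,0.002,0,0.005],
    [0.02,0,0.25,0.002,0,0.005],
    [0.04,0,0.29,0.002,0,0.005],
    [0.06,0,0.302,0.002,0,0.005],
    [0.07,0,0.302,0.002,0,0.005],
    [0.07,0.02,0.302,0.002,0,0.005],
    [0.07,0.03,0.302,0.002,0,0.005],
    [0.07,0.03,0.302,0.002,0,0.005],
    [0.07,0.03,0.302,0.002,0,0.005]
  ]
}}

```text
t: 5.65
tcp_pos: [0.5903, 0.2324, 0.0955]
tool_rot: [-0.706, -0.036, 0.041, 0.706]
force: [-0.6, -0.8, -0.3]
finger_gap: 0.513
```

Run:
```python
from h import *
st();goal((.592,.2335,.016),96.3)
cv2.imwrite("pics/w2.png",snapshot("wrist")[:,:,::-1])
```

```text
t 5.65 tcp [0.5903 0.2324 0.0955] q [ 0.198  0.711  1.509  0.003  0.929 -1.484] F [-0.6 -0.8 -0.3] gap 0.513 jawdeg 96.3 down [-7.5e-03  9.0e-04 -1.0e+00]
jaw 96.3 shift [0.0024 0.0795 0.0008] turn [-0.0017 -0.0001 -0.0074]
jaw 276.3 shift [0.0024 0.0795 0.0008] turn [ 1.1600e-02  3.1415e+00 -2.7000e-03]
```

View pics/w2.png

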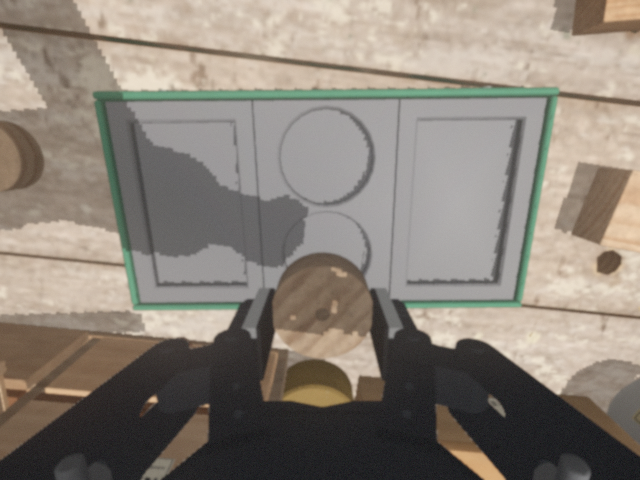

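Wrist view: brown plug held level between the pads at (322,305), and the far round pocket is partly visible beneath at (327,250). Lowering it.

Request:
{"op": "play_rows", "data": {
  "deltas": [
    [0.002,0.03,0.001,0,0,-0.007],
    [0.002,0.05,0.001,0,0,-0.007],
    [0.002,0.065,0.001,0,0,-0.007],
    [0.002,0.072,0.001,0,0,-0.007],
    [0.002,0.076,0.001,0,0,-0.007],
    [0.002,0.077,0.001,0,0,-0.007],
    [0.002,0.077,0.001,0,0,-0.007]
  ]
}}

```text
t: 6.4
tcp_pos: [0.5931, 0.235, 0.02]
tool_rot: [-0.705, -0.04, 0.038, 0.707]
force: [-0.5, -0.4, -0.8]
finger_gap: 0.513
```

Request:
{"op": "play_rows", "data": {
  "deltas": [
    [0,0,0,0,0,0],
    [0,0,0,0,0,0],
    [0,0,0,0,0,0],
    [0,-0.03,0,0,0,0],
    [0,-0.07,0,0,0,0],
    [0,-0.12,0,0,0,0],
    [-0.05,-0.12,-0.05,0,0,0],
    [-0.05,-0.12,-0.1,0,0,0],
    [-0.05,-0.12,-0.15,0,0,0],
    [-0.04,-0.12,-0.2,0,0,0],
    [-0.04,-0.12,-0.22,0,0,0],
    [-0.04,-0.12,-0.22,0,0,0]
  ],
  "gripper": 0.062
}}

```text
t: 7.6
tcp_pos: [0.5788, 0.0066, 0.1394]
tool_rot: [-0.706, -0.039, 0.036, 0.706]
force: [-0.3, 0.8, -0.0]
finger_gap: 0.729
```

Run:
```python
from h import *
st();goal((.5498,.0107,.006),96.3)
cv2.imwrite("pics/w3.png",snapshot("wrist")[:,:,::-1])
```

```text
t 7.6 tcp [0.5788 0.0066 0.1394] q [-0.182  0.585  1.638  0.002  0.914 -1.859] F [-0.3  0.8 -0. ] gap 0.729 jawdeg 96.04 down [ 4.9e-03  4.0e-04 -1.0e+00]
jaw 96.3 shift [-0.0291  0.1332  0.0071] turn [ 0.0001 -0.0045  0.0049]
jaw 276.3 shift [-0.0291  0.1332  0.0071] turn [-7.7000e-03  3.1371e+00  1.0000e-04]
```

View pics/w3.png

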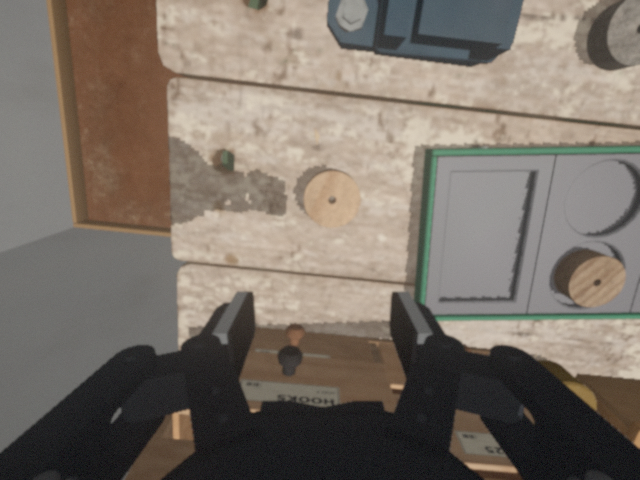

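Brown plug sits in the far round pocket near (590,278); pale plug's hole at (332,199). Going for the pale one.

Request:
{"op": "play_rows", "data": {
  "deltas": [
    [-0.029,0.01,0.007,0,-0.004,0.004],
    [-0.029,0.04,0.007,0,-0.004,0.004],
    [-0.029,0.07,0.007,0,-0.004,0.004],
    [-0.029,0.1,0.007,0,-0.004,0.004],
    [-0.029,0.12,0.007,0,-0.004,0.004],
    [-0.029,0.132,0.007,0,-0.004,0.004],
    [-0.029,0.132,0.007,0,-0.004,0.004],
    [-0.029,0.132,0.007,0,-0.004,0.004]
  ]
}}

```text
t: 8.45
tcp_pos: [0.5479, 0.0162, 0.0072]
tool_rot: [-0.705, -0.04, 0.042, 0.707]
force: [0.2, -0.3, -0.3]
finger_gap: 0.723
```

Request:
{"op": "play_rows", "data": {
  "deltas": [
    [0,0,0,0,0,0],
    [0,0,0,0,0,0],
    [0,0,0,0,0,0],
    [0,0,0,0,0,0],
    [0,-0.03,0,0,0,0],
    [0,-0.07,0,0,0,0],
    [0,-0.11,0,0,0,0],
    [0,-0.11,0,0,0,0],
    [0,-0.11,0,0,0,0]
  ],
  "gripper": 0.03
}}

```text
t: 9.35
tcp_pos: [0.5484, 0.0153, 0.1181]
tool_rot: [-0.706, -0.041, 0.04, 0.706]
force: [0.5, -0.5, -0.9]
finger_gap: 0.51
```

Run:
```python
from h import *
st();goal((.526,.2264,.09),96.3)
```

```text
t 9.35 tcp [0.5484 0.0153 0.1181] q [-0.177  0.587  1.727  0.002  0.827 -1.864] F [ 0.5 -0.5 -0.9] gap 0.51 jawdeg 96.6 down [ 8.0e-04  1.2e-03 -1.0e+00]
jaw 96.3 shift [0.002  0.0283 0.2123] turn [-0.0011  0.0052  0.0009]
jaw 276.3 shift [0.002  0.0283 0.2123] turn [ 1.4000e-03 -3.1364e+00  1.7000e-03]
```

Request:
{"op": "play_rows", "data": {
  "deltas": [
    [0.002,0,0.05,0,0.005,0],
    [0.002,0,0.1,0,0.005,0],
    [0.002,0,0.15,0,0.005,0],
    [0.002,0,0.19,0,0.005,0],
    [0.002,0,0.212,0,0.005,0],
    [0.002,0.02,0.212,0,0.005,0],
    [0.002,0.028,0.212,0,0.005,0],
    [0.002,0.028,0.212,0,0.005,0],
    [0.002,0.028,0.212,0,0.005,0],
    [0.002,0.028,0.212,0,0.005,0]
  ]
}}

```text
t: 10.35
tcp_pos: [0.5258, 0.2256, 0.0893]
tool_rot: [-0.705, -0.038, 0.039, 0.707]
force: [-0.2, 0.2, 0.1]
finger_gap: 0.509
```

Run:
```python
from h import *
st();goal((.526,.2264,.018),96.3)
cv2.imwrite("pics/w4.png",snapshot("wrist")[:,:,::-1])
```

```text
t 10.35 tcp [0.5258 0.2256 0.0893] q [ 0.209  0.656  1.681  0.003  0.805 -1.473] F [-0.2  0.2  0.1] gap 0.509 jawdeg 96.24 down [-0.0019  0.0018 -1.    ]
jaw 96.3 shift [0.0004 0.0713 0.0006] turn [-0.002  -0.001  -0.0017]
jaw 276.3 shift [0.0004 0.0713 0.0006] turn [ 2.7000e-03  3.1406e+00 -3.1000e-03]
```

View pics/w4.png

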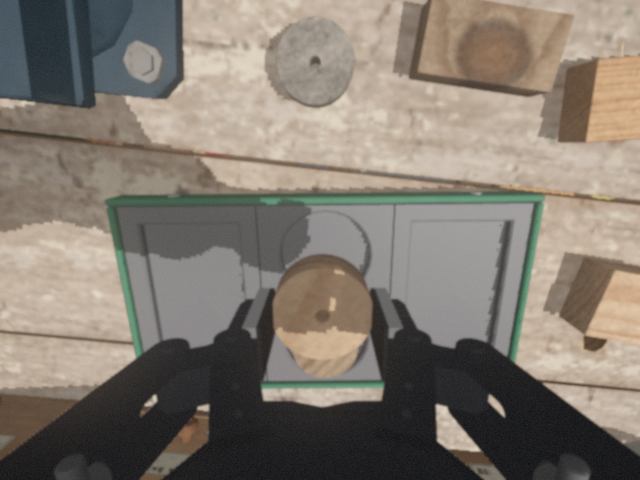

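Pale plug held at (322,308) above the near round pocket, seen at (325,245); the brown plug shows behind it at (325,360). Lower and release.

Request:
{"op": "play_rows", "data": {
  "deltas": [
    [0,0.03,0.001,0,0,0],
    [0,0.05,0.001,0,0,0],
    [0,0.062,0.001,0,0,0],
    [0,0.068,0.001,0,0,0],
    [0,0.071,0.001,0,0,0],
    [0,0.071,0.001,0,0,0],
    [0,0.071,0.001,0,0,0]
  ]
}}

```text
t: 11.1
tcp_pos: [0.5259, 0.2275, 0.0189]
tool_rot: [-0.705, -0.039, 0.039, 0.707]
force: [-0.2, 0.1, -0.3]
finger_gap: 0.511
```

Request:
{"op": "play_rows", "data": {
  "deltas": [
    [0,0,0,0,0,0],
    [0,0,0,0,0,0],
    [0,0,0,0,0,0],
    [0,-0.03,0,0,0,0],
    [0,-0.07,0,0,0,0],
    [0,-0.12,0,0,0,0],
    [0,-0.14,0.05,0,0,0],
    [0,-0.14,0.1,0,0,0],
    [0,-0.14,0.1,0,0,0],
    [0,-0.14,0.1,0,0,0]
  ],
  "gripper": 0.062
}}

```text
t: 12.1
tcp_pos: [0.5136, 0.3277, 0.1584]
tool_rot: [-0.705, -0.039, 0.041, 0.707]
force: [0.3, 0.5, -0.6]
finger_gap: 0.724
```

Run:
```python
from h import *
st()
cv2.imwrite("pics/w5.png",snapshot("wrist")[:,:,::-1])
goal((.5405,.462,.15),-4.6)
```

```text
t 12.1 tcp [0.5136 0.3277 0.1584] q [ 0.384  0.595  1.541  0.002  1.007 -1.302] F [ 0.3  0.5 -0.6] gap 0.724 jawdeg 96.49 down [-0.0021  0.0014 -1.    ]
jaw -4.6 shift [0.0418 0.0079 0.1318] turn [ 0.002   1.7628 -0.0032]
jaw 175.4 shift [0.0418 0.0079 0.1318] turn [-0.003  -1.3788 -0.0019]
```

View pics/w5.png

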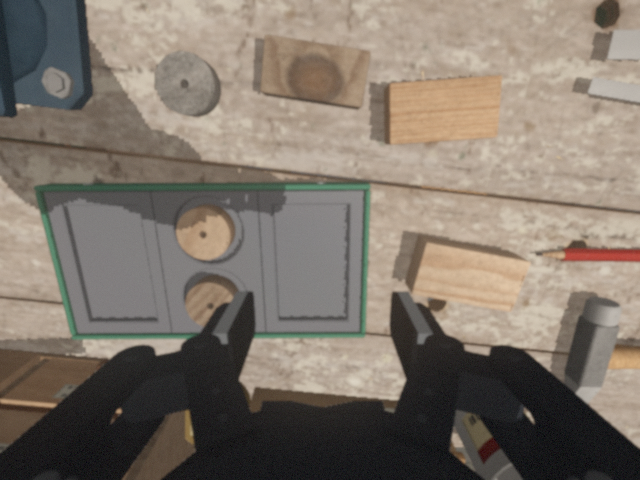

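Both plugs sit in their pockets (holes (203,235), (210,306)). Large block top corners approx (425,240),(527,260),(515,308),(417,292). Measuring.

Run:
```python
from h import *
print(plane("wrist",[(203,235),(210,306)],.03))
P=plane("wrist",[(425,240),(527,260),(515,308),(417,292)],.028);print(P.mean(0),np.linalg.norm(np.diff(P,axis=0),axis=1),np.degrees(np.arctan2(*((P[1]+P[2]-P[0]-P[3])[[1,0]]))))
P=plane("wrist",[(388,82),(500,75),(499,137),(390,144)],.026);print(P.mean(0),np.linalg.norm(np.diff(P,axis=0),axis=1),np.degrees(np.arctan2(*((P[1]+P[2]-P[0]-P[3])[[1,0]]))))
P=plane("wrist",[(275,204),(350,204),(347,320),(279,320)],.017);print(P.mean(0))
st()
```

```text
[[0.52637019 0.22513017 0.03      ]
 [0.59235721 0.23204185 0.03      ]]
[0.53821174 0.46025527 0.028     ] [0.0921407  0.04640461 0.09182579] 85.69546793502093
[0.40676794 0.40770648 0.026     ] [0.08385495 0.04472492 0.08578062] 99.72588024982107
[0.54791219 0.32022042 0.017     ]
t 12.15 tcp [0.5137 0.3264 0.1579] q [ 0.382  0.595  1.542  0.002  1.007 -1.302] F [ 0.1  0.1 -0. ] gap 0.728 jawdeg 96.4 down [-3.2e-03  7.0e-04 -1.0e+00]
```

Request:
{"op": "play_rows", "data": {
  "deltas": [
    [0.041,0.008,0.05,0,-0.14,0],
    [0.041,0.008,0.1,0,-0.28,0],
    [0.041,0.008,0.132,0,-0.42,0],
    [0.041,0.008,0.132,0,-0.56,0],
    [0.041,0.008,0.132,0,-0.7,0],
    [0.041,0.008,0.132,0,-0.84,0],
    [0.041,0.008,0.132,0,-0.98,0],
    [0.041,0.008,0.132,0,-1.12,0],
    [0.041,0.008,0.132,0,-1.26,0],
    [0.041,0.008,0.132,0,-1.378,0],
    [0.041,0.008,0.132,0,-1.378,0],
    [0.041,0.008,0.132,0,-1.378,0]
  ],
  "gripper": 0.078
}}

```text
t: 13.35
tcp_pos: [0.541, 0.4607, 0.1498]
tool_rot: [-0.52, -0.477, 0.479, 0.522]
force: [-0.6, -0.8, -0.4]
finger_gap: 0.91
```

Run:
```python
from h import *
st();goal((.540,.4615,.009),-4.5)
```

```text
t 13.35 tcp [0.541  0.4607 0.1498] q [ 0.548  0.731  1.264  0.003  1.149 -2.508] F [-0.6 -0.8 -0.4] gap 0.91 jawdeg 175.03 down [-3.5e-03  6.0e-04 -1.0e+00]
jaw -4.5 shift [0.0007 0.1408 0.0006] turn [-6.0000e-04  3.1333e+00 -5.6000e-03]
jaw 175.5 shift [0.0007 0.1408 0.0006] turn [-0.0036 -0.0083  0.0004]
```

Request:
{"op": "play_rows", "data": {
  "deltas": [
    [0.001,0.03,0.001,-0.003,-0.008,0],
    [0.001,0.07,0.001,-0.003,-0.008,0],
    [0.001,0.1,0.001,-0.003,-0.008,0],
    [0.001,0.125,0.001,-0.003,-0.008,0],
    [0.001,0.135,0.001,-0.003,-0.008,0],
    [0.001,0.14,0.001,-0.003,-0.008,0],
    [0.001,0.141,0.001,-0.003,-0.008,0],
    [0.001,0.141,0.001,-0.003,-0.008,0]
  ]
}}

```text
t: 14.15
tcp_pos: [0.5404, 0.4641, 0.0109]
tool_rot: [-0.518, -0.482, 0.479, 0.518]
force: [0.2, 1.3, 0.0]
finger_gap: 0.91
```

Request:
{"op": "play_rows", "data": {
  "deltas": [
    [0,0,0,0,0,0],
    [0,0,0,0,0,0],
    [0,0,0,0,0,0],
    [0,0,0,0,0,0],
    [0,0,0,0,0,0],
    [0,-0.03,0,0,0,0],
    [0,-0.07,0,0,0,0],
    [0,-0.1,0,0,0,0],
    [0,-0.1,0,0,0,0],
    [0,-0.1,0,0,0,0]
  ],
  "gripper": 0.03,
  "force": 60
}}

```text
t: 15.15
tcp_pos: [0.5393, 0.4634, 0.1101]
tool_rot: [-0.518, -0.482, 0.48, 0.518]
force: [-1.3, 0.2, -1.4]
finger_gap: 0.563
```

Run:
```python
from h import *
st();goal((.5485,.3205,.11),96.3)
cv2.imwrite("pics/w6.png",snapshot("wrist")[:,:,::-1])
```

```text
t 15.15 tcp [0.5393 0.4634 0.1101] q [ 5.530e-01  7.760e-01  1.292e+00  1.000e-03  1.071e+00 -2.515e+00] F [-1.3  0.2 -1.4] gap 0.563 jawdeg 175.73 down [ 0.0014  0.0019 -1.    ]
jaw 96.3 shift [-0.1418 -0.0002 -0.0199] turn [-3.0000e-04  1.3863e+00  2.5000e-03]
jaw 276.3 shift [-0.1418 -0.0002 -0.0199] turn [ 2.7000e-03 -1.7553e+00  3.0000e-04]
```

View pics/w6.png

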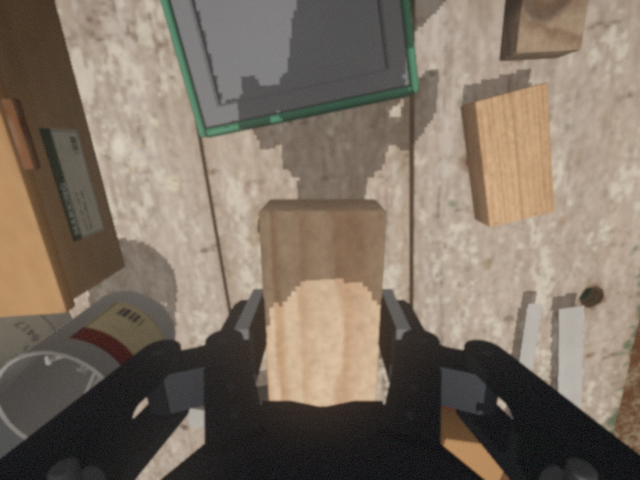

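Large block held level at (322,300). Swinging it over the +y rectangular pocket.

Request:
{"op": "play_rows", "data": {
  "deltas": [
    [-0.02,0,0,0,0.14,0],
    [-0.04,0,-0.005,0,0.28,0],
    [-0.07,0,-0.01,0,0.42,0],
    [-0.1,0,-0.02,0,0.56,0],
    [-0.13,0,-0.02,0,0.7,0],
    [-0.142,0,-0.02,0,0.84,0],
    [-0.142,0,-0.02,0,0.98,0],
    [-0.142,0,-0.02,0,1.12,0],
    [-0.142,0,-0.02,0,1.26,0],
    [-0.142,0,-0.02,0,1.386,0],
    [-0.142,0,-0.02,0,1.386,0],
    [-0.142,0,-0.02,0,1.386,0]
  ]
}}

```text
t: 16.4
tcp_pos: [0.5477, 0.32, 0.1078]
tool_rot: [-0.706, -0.039, 0.041, 0.706]
force: [0.8, 1.1, -1.0]
finger_gap: 0.565
```

Run:
```python
from h import *
st();goal((.5485,.3205,.022),96.3)
cv2.imwrite("pics/w7.png",snapshot("wrist")[:,:,::-1])
```

```text
t 16.4 tcp [0.5477 0.32   0.1078] q [ 3.520e-01  6.920e-01  1.507e+00  1.000e-03  9.440e-01 -1.332e+00] F [ 0.8  1.1 -1. ] gap 0.565 jawdeg 96.46 down [-2.2e-03  4.0e-04 -1.0e+00]
jaw 96.3 shift [0.0011 0.0857 0.0004] turn [-0.0007  0.0029 -0.0021]
jaw 276.3 shift [0.0011 0.0857 0.0004] turn [-3.4000e-03 -3.1387e+00  1.1000e-03]
```

View pics/w7.png

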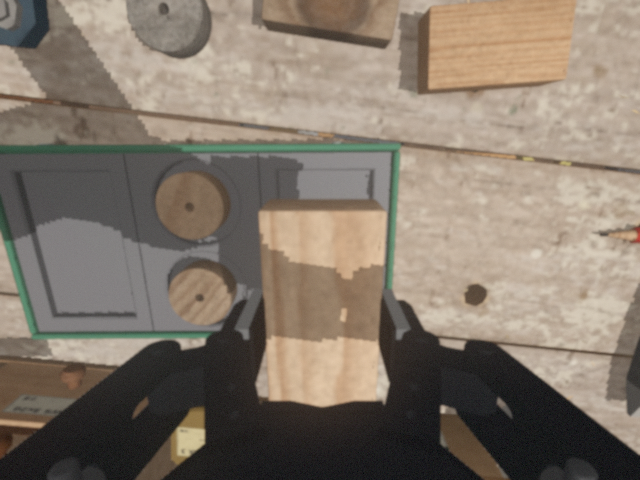

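Run:
```python
from h import *
s=sense();ax=np.array([np.cos(np.radians(6.3)),np.sin(np.radians(6.3))]);ay=np.array([-ax[1],ax[0]])
P=plane("wrist",[(262,211),(385,211)],s['tcp_pos'][2]+.0175);c=P.mean(0)[:2]+ax*.0475
print(P,"block centre est",c, "rel pocket",(c-[.5485,.3205])@ax,(c-[.5485,.3205])@ay)
Q=plane("wrist",[(278,169),(373,169)],.017).mean(0)[:2]+ax*.056;print("pocket x from near edge",Q)
```

```text
[[0.50289314 0.29011909 0.12557226]
 [0.49763444 0.33699164 0.12557226]] block centre est [0.54747693 0.31876774] rel pocket -0.0012069768854435809 -0.0016095300368224189
pocket x from near edge [0.54809817 0.32078118]
```

Block estimated within 2 mm of the pocket centre. Shift +2 mm on x and +1 mm on z, then lower.

Request:
{"op": "play_rows", "data": {
  "deltas": [
    [0.0015,0.03,0.001,0,0.003,0],
    [0.0015,0.055,0.001,0,0.003,0],
    [0.0015,0.07,0.001,0,0.003,0],
    [0.0015,0.078,0.001,0,0.003,0],
    [0.0015,0.083,0.001,0,0.003,0],
    [0.0015,0.086,0.001,0,0.003,0],
    [0.0015,0.086,0.001,0,0.003,0],
    [0.0015,0.086,0.001,0,0.003,0]
  ]
}}

```text
t: 17.25
tcp_pos: [0.5507, 0.3219, 0.0242]
tool_rot: [-0.705, -0.039, 0.037, 0.707]
force: [-0.2, 0.6, -0.4]
finger_gap: 0.565
```

Request:
{"op": "play_rows", "data": {
  "deltas": [
    [0,0,0,0,0,0],
    [0,0,0,0,0,0],
    [0,0,0,0,0,0],
    [0,-0.03,0,0,0,0],
    [0,-0.07,0,0,0,0],
    [0,-0.12,0,0,0,0],
    [0,-0.14,0,0,0,0],
    [-0.05,-0.14,0.03,0,0,0],
    [-0.1,-0.14,0.05,0,0,0],
    [-0.1,-0.14,0.05,0,0,0],
    [-0.1,-0.14,0.05,0,0,0]
  ],
  "gripper": 0.066
}}

```text
t: 18.35
tcp_pos: [0.443, 0.3609, 0.1636]
tool_rot: [-0.706, -0.039, 0.039, 0.706]
force: [0.6, 0.0, 0.9]
finger_gap: 0.776
```

Run:
```python
from h import *
st();goal((.407,.4095,.15),9.5)
cv2.imwrite("pics/w8.png",snapshot("wrist")[:,:,::-1])
```

```text
t 18.35 tcp [0.443  0.3609 0.1636] q [ 4.880e-01  5.430e-01  1.635e+00  1.000e-03  9.630e-01 -1.194e+00] F [0.6 0.  0.9] gap 0.776 jawdeg 96.32 down [-1.e-04  1.e-03 -1.e+00]
jaw 9.5 shift [-0.0304  0.0137  0.0522] turn [-8.0000e-04  1.5152e+00 -8.0000e-04]
jaw 189.5 shift [-0.0304  0.0137  0.0522] turn [-8.0000e-04 -1.6263e+00  8.0000e-04]
```

View pics/w8.png

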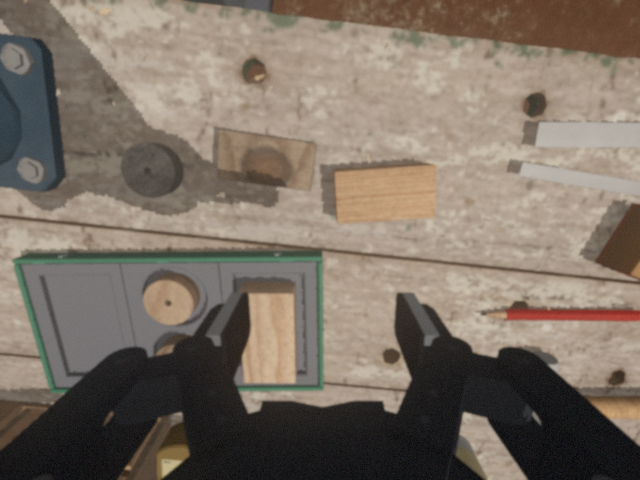

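Large block lies in its pocket (about (268,335)). Small block now at (386,193).

Request:
{"op": "play_rows", "data": {
  "deltas": [
    [-0.03,0.014,0.03,0,0.14,0],
    [-0.03,0.014,0.052,0,0.28,0],
    [-0.03,0.014,0.052,0,0.42,0],
    [-0.03,0.014,0.052,0,0.56,0],
    [-0.03,0.014,0.052,0,0.7,0],
    [-0.03,0.014,0.052,0,0.84,0],
    [-0.03,0.014,0.052,0,0.98,0],
    [-0.03,0.014,0.052,0,1.12,0],
    [-0.03,0.014,0.052,0,1.26,0],
    [-0.03,0.014,0.052,0,1.4,0],
    [-0.03,0.014,0.052,0,1.515,0],
    [-0.03,0.014,0.052,0,1.515,0]
  ],
  "gripper": 0.075
}}

```text
t: 19.6
tcp_pos: [0.4125, 0.4089, 0.1493]
tool_rot: [-0.537, 0.458, -0.458, 0.54]
force: [1.4, 0.7, -0.1]
finger_gap: 0.88
```

Request:
{"op": "play_rows", "data": {
  "deltas": [
    [0,0,0,0,0,0],
    [0,0,0,0,0,0]
  ]
}}

```text
t: 19.8
tcp_pos: [0.4109, 0.4088, 0.1493]
tool_rot: [-0.538, 0.457, -0.457, 0.54]
force: [0.2, 0.2, -0.1]
finger_gap: 0.88
```

Run:
```python
from h import *
st();goal((.407,.409,.008),9.5)
```

```text
t 19.8 tcp [0.4109 0.4088 0.1493] q [5.900e-01 5.720e-01 1.627e+00 1.000e-03 9.400e-01 4.260e-01] F [ 0.2  0.2 -0.1] gap 0.88 jawdeg 9.38 down [ 0.0013  0.0017 -1.    ]
jaw 9.5 shift [-0.0006  0.1413 -0.004 ] turn [-0.0015 -0.002  -0.0015]
jaw 189.5 shift [-0.0006  0.1413 -0.004 ] turn [ 2.4000e-03  3.1396e+00 -2.4000e-03]
```

Request:
{"op": "play_rows", "data": {
  "deltas": [
    [0,0.03,-0.004,0,0,0],
    [0,0.07,-0.004,0,0,0],
    [0,0.1,-0.004,0,0,0],
    [0,0.125,-0.004,0,0,0],
    [0,0.135,-0.004,0,0,0],
    [0,0.141,-0.004,0,0,0],
    [0,0.141,-0.004,0,0,0],
    [0,0.141,-0.004,0,0,0]
  ]
}}

```text
t: 20.6
tcp_pos: [0.4069, 0.4091, 0.0094]
tool_rot: [-0.538, 0.458, -0.458, 0.54]
force: [0.0, 0.0, 0.3]
finger_gap: 0.878
```

Request:
{"op": "play_rows", "data": {
  "deltas": [
    [0,0,0,0,0,0],
    [0,0,0,0,0,0],
    [0,0,0,0,0,0],
    [0,0,0,0,0,0],
    [0,0,0,0,0,0],
    [0,-0.03,0,0,0,0],
    [0,-0.07,0,0,0,0],
    [0,-0.11,0,0,0,0],
    [0,-0.13,0,0,0,0],
    [0,-0.13,0,0,0,0],
    [0,-0.13,0,0,0,0]
  ],
  "gripper": 0.03
}}

```text
t: 21.7
tcp_pos: [0.4056, 0.4081, 0.1384]
tool_rot: [-0.538, 0.458, -0.458, 0.54]
force: [-0.2, -0.8, -0.9]
finger_gap: 0.512
```

Run:
```python
from h import *
st();goal((.5685,.1395,.14),96.3)
cv2.imwrite("pics/w9.png",snapshot("wrist")[:,:,::-1])
```

```text
t 21.7 tcp [0.4056 0.4081 0.1384] q [5.940e-01 5.830e-01 1.645e+00 1.000e-03 9.110e-01 4.300e-01] F [-0.2 -0.8 -0.9] gap 0.512 jawdeg 9.34 down [ 9.0e-04  1.6e-03 -1.0e+00]
jaw 96.3 shift [ 0.2915 -0.0019  0.1171] turn [-2.0000e-03 -1.5178e+00 -3.0000e-04]
jaw 276.3 shift [ 0.2915 -0.0019  0.1171] turn [ 3.0000e-04  1.6238e+00 -2.0000e-03]
```

View pics/w9.png

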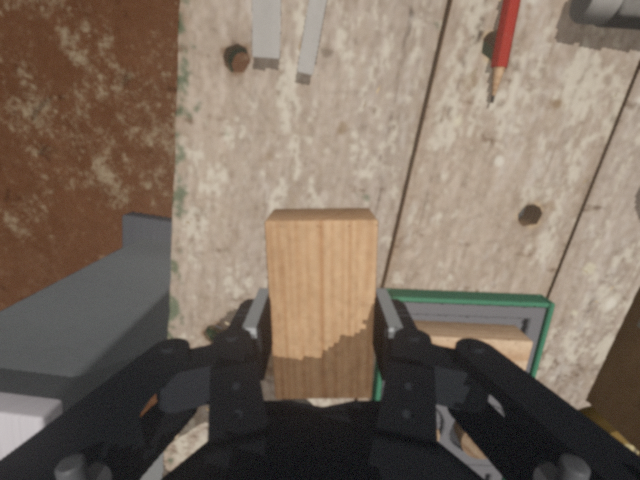

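Small block held level at (322,300). Moving it over the −y rectangular pocket.

Request:
{"op": "play_rows", "data": {
  "deltas": [
    [0.02,0,0.01,0,-0.14,0],
    [0.05,0,0.02,0,-0.28,0],
    [0.08,0,0.03,0,-0.42,0],
    [0.11,0,0.045,0,-0.56,0],
    [0.14,0,0.056,0,-0.7,0],
    [0.17,0,0.068,0,-0.84,0],
    [0.2,0,0.08,0,-0.98,0],
    [0.23,0,0.092,0,-1.12,0],
    [0.26,0,0.104,0,-1.26,0],
    [0.28,0,0.112,0,-1.4,0],
    [0.291,0,0.117,0,-1.518,0],
    [0.291,0,0.117,0,-1.518,0]
  ]
}}

```text
t: 22.95
tcp_pos: [0.5686, 0.1384, 0.136]
tool_rot: [-0.706, -0.037, 0.039, 0.707]
force: [-0.3, -0.1, -0.8]
finger_gap: 0.508
```

Request:
{"op": "play_rows", "data": {
  "deltas": [
    [0,0.015,0,0,0,0],
    [0,0.03,0,0,0,0],
    [0,0.03,0,0,0,0]
  ]
}}

```text
t: 23.25
tcp_pos: [0.5654, 0.1408, 0.105]
tool_rot: [-0.705, -0.036, 0.041, 0.707]
force: [-1.7, -0.7, -1.3]
finger_gap: 0.51
```

Run:
```python
from h import *
st();goal((.5685,.1395,.0195),96.3)
cv2.imwrite("pics/w10.png",snapshot("wrist")[:,:,::-1])
```

```text
t 23.25 tcp [0.5654 0.1408 0.105 ] q [ 0.051  0.644  1.642  0.002  0.863 -1.629] F [-1.7 -0.7 -1.3] gap 0.51 jawdeg 96.22 down [-0.007   0.0014 -1.    ]
jaw 96.3 shift [ 0.0035  0.0855 -0.0018] turn [-0.0021 -0.0015 -0.0068]
jaw 276.3 shift [ 0.0035  0.0855 -0.0018] turn [ 0.0106  3.1401 -0.0033]
```

View pics/w10.png

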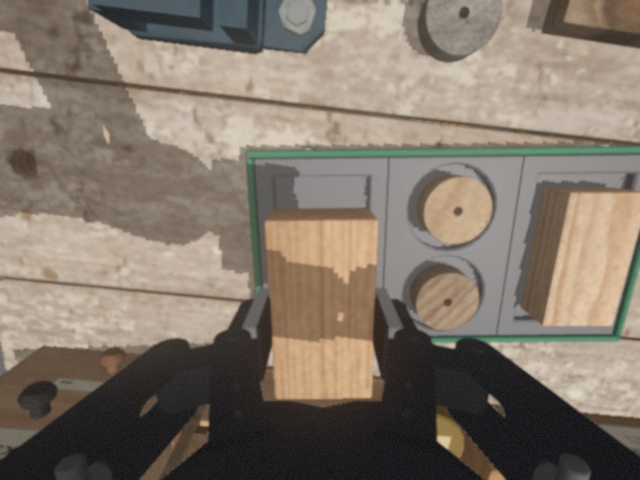

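Request:
{"op": "play_rows", "data": {
  "deltas": [
    [0.003,0.02,-0.001,0,0,-0.006],
    [0.003,0.045,-0.001,0,0,-0.006],
    [0.003,0.063,-0.001,0,0,-0.006],
    [0.003,0.074,-0.001,0,0,-0.006],
    [0.003,0.081,-0.001,0,0,-0.006],
    [0.003,0.085,-0.001,0,0,-0.006],
    [0.003,0.085,-0.001,0,0,-0.006],
    [0.003,0.085,-0.001,0,0,-0.006]
  ]
}}

```text
t: 24.1
tcp_pos: [0.5724, 0.1397, 0.0237]
tool_rot: [-0.705, -0.042, 0.036, 0.707]
force: [0.7, -0.5, -1.9]
finger_gap: 0.51
```

Request:
{"op": "play_rows", "data": {
  "deltas": [
    [0,0,0,0,0,0],
    [0,0,0,0,0,0],
    [0,0,0,0,0,0],
    [0,-0.03,0,0,0,0],
    [0,-0.07,0,0,0,0],
    [0,-0.12,0,0,0,0],
    [0,-0.17,0,0,0,0],
    [-0.05,-0.2,0,0,0,0],
    [-0.08,-0.2,0,0,0,0],
    [-0.08,-0.2,0,0,0,0],
    [-0.08,-0.2,0,0,0,0]
  ],
  "gripper": 0.062
}}

```text
t: 25.2
tcp_pos: [0.4906, 0.1305, 0.2232]
tool_rot: [-0.705, -0.042, 0.036, 0.707]
force: [0.5, -0.8, -0.5]
finger_gap: 0.729
```

Run:
```python
from h import *
st()
cv2.imwrite("pics/w11.png",snapshot("wrist")[:,:,::-1])
```

```text
t 25.2 tcp [0.4906 0.1305 0.2232] q [ 0.038  0.378  1.738  0.002  1.017 -1.644] F [ 0.5 -0.8 -0.5] gap 0.729 jawdeg 96.32 down [ 0.0083  0.0023 -1.    ]
```

View pics/w11.png

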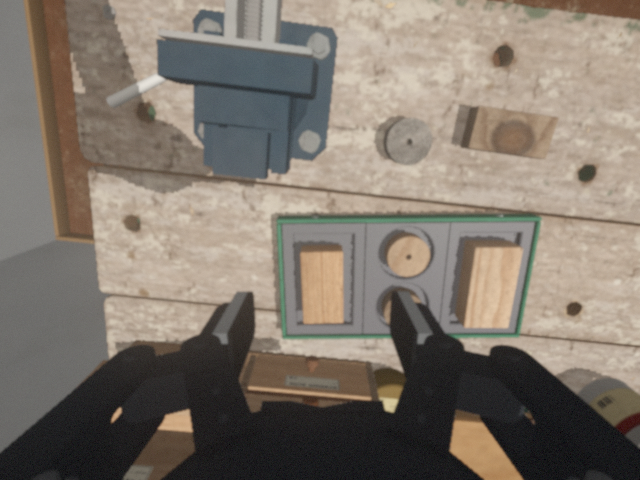

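All four are in; moving the arm clear to measure from the fixed cameras.

Request:
{"op": "play_rows", "data": {
  "deltas": [
    [0,0,-0.05,0,0,0],
    [0,0,-0.1,0,0,0],
    [0,0,-0.15,0,0,0],
    [0,0,-0.2,0,0,0],
    [0,0,-0.25,0,0,0],
    [0,0,-0.3,0,0,0],
    [0,0,-0.35,0,0,0],
    [0,0,-0.4,0,0,0],
    [0,0,-0.4,0,0,0],
    [0,0,-0.4,0,0,0]
  ]
}}

```text
t: 26.25
tcp_pos: [0.5354, -0.2691, 0.2207]
tool_rot: [-0.705, -0.04, 0.036, 0.707]
force: [-0.1, 0.5, 0.2]
finger_gap: 0.723
```

Run:
```python
from h import *
st()
a=snapshot("top")[:,:,::-1];b=snapshot("side")[:,:,::-1]
cv2.imwrite("pics/topF.png",cv2.resize(a[170:310,225:375],None,fx=4,fy=4,interpolation=2))
cv2.imwrite("pics/sideF.png",cv2.resize(b[140:330,240:400],None,fx=3,fy=3,interpolation=2))
```

```text
t 26.25 tcp [ 0.5354 -0.2691  0.2207] q [-0.655  0.503  1.514  0.007  1.122 -2.336] F [-0.1  0.5  0.2] gap 0.723 jawdeg 96.15 down [ 0.0062  0.0031 -1.    ]
```

View pics/topF.png

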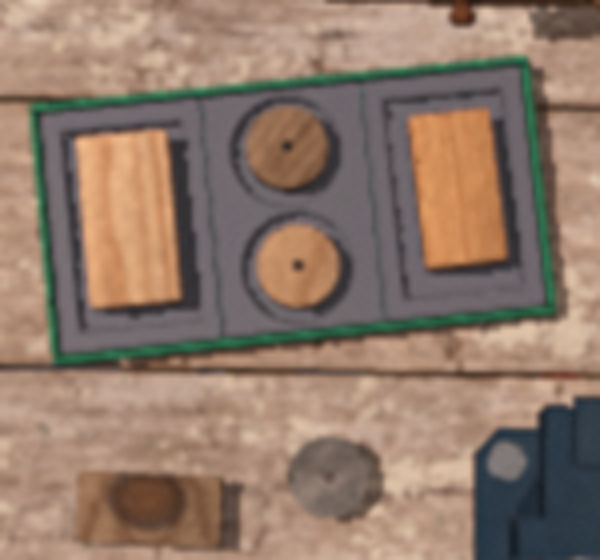

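View pics/sideF.png

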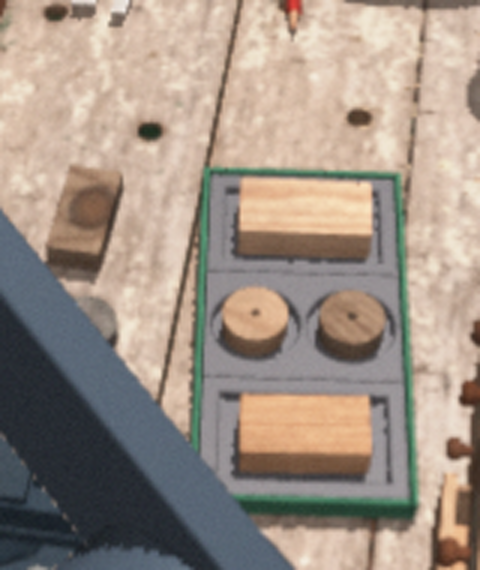

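TopF zoom: large corners (76,136),(165,130),(182,300),(90,309); small (407,117),(489,109),(508,262),(427,270); holes brown (287,146), pale (298,265); stained block and grey plug look undisturbed. Checking offsets.

Run:
```python
from h import *
np.set_printoptions(precision=4,suppress=True)
A=lambda p:(np.array(p,float)+.5)/4-.5+[225,170]
S=lambda p:(np.array(p,float)+.5)/3-.5+[240,140]
ax=np.array([np.cos(np.radians(6.3)),np.sin(np.radians(6.3))]);ay=np.array([-ax[1],ax[0]])
T=np.array([.559,.230])
def rel(n,cam,uv,z,off):
    P=plane(cam,uv,z).mean(0)[:2];d=P-T;print(n,cam,P,"off mm",np.round(1000*(np.array([d@ax,d@ay])-off),1))
rel("large","top",A([(76,136),(165,130),(182,300),(90,309)]),.038,[0,.091])
rel("small","top",A([(407,117),(489,109),(508,262),(427,270)]),.036,[0,-.091])
rel("large","side",S([(240,178),(371,181),(371,236),(237,229)]),.038,[0,.091])
rel("small","side",S([(240,394),(370,394),(371,460),(238,457)]),.036,[0,-.091])
for n,t,s,o in(("brown",(287,146),(352,317),.033),("pale",(298,265),(256,313),-.033)):
    rel(n,"top",A([t]),.03,[o,0]);rel(n,"side",S([s]),.03,[o,0])
print("stain",plane("top",A([(78,471),(222,478),(220,549),(74,543)]),.022).mean(0)[:2],"grey",plane("top",A([(330,478)]),.02)[0,:2])
```

```text
large top [0.5502 0.3217] off mm [1.3 1.1]
small top [0.5696 0.1397] off mm [0.6 0.1]
large side [0.5491 0.3201] off mm [ 0.  -0.4]
small side [0.57   0.1365] off mm [ 0.7 -3.1]
brown top [0.5933 0.2349] off mm [1.6 1.1]
brown side [0.592  0.2327] off mm [ 0.1 -0.9]
pale top [0.5266 0.2277] off mm [0.6 1.2]
pale side [0.5265 0.2259] off mm [ 0.3 -0.5]
stain [0.3899 0.3082] grey [0.4092 0.2082]
```

All parts are within about 3 mm of their pocket centres. The rejects haven't moved, and the arm is clear. Handing in.

```bash
python3 -c "
from station import *
print(sign_off())"
```

```text
the job is handed in; nothing more can be done
None
```

The kit tray is filled and the job was handed in at about 26 s of the 93 s allowed. The hand-in reports no verdict, so these are my own last checks.

- **Placing:** The large block went in the +y rectangular pocket and the small block in the −y one. The brown plug is in the far round pocket and the pale plug in the near one.
- **Centring:** With the arm clear, the top camera put all four parts within 2 mm of their pocket centres. The side camera agreed, except that it put the small block 3.1 mm off along y where the top camera gave 0.1 mm. Both are well inside the 15 mm allowed.
- **Flatness:** I judged this only by eye from the final pictures, where the parts look flat. I did not measure height or tilt. Each part was released about 0 to 4 mm above its pocket floor.
- **Rejects:** The stained block and the grey plug measured at the same positions as at the start.
- **Robot:** It touches nothing. The largest tool force I read was about 7 N, while gripping the brown plug.

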